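# Set up the sample plant display

### The job

Move the things out of the black tray and set up the sample display on the grey board: put the wooden riser on the stand's flatted post, turned so that its D-shaped bore matches and it sits fully home, and then stand the white pot centred on top of the riser. Stand the terracotta pot on the board midway between the stand and the white planter, and the blue pot on the board directly behind the terracotta pot (on the side away from the board's yellow front edge), leaving a gap of about 36 mm between the two pots. Keep the pots upright, and leave the spray bottle, the twine and the tape where they are.

Things in the scene. Friction and masses are not known exactly. Their poses are not given: they have to be found in the camera images.
- riser_mid (a point): Loose round light-wood riser, 60 mm in diameter, 36 mm tall, 0.07 to 0.12 kg, with a D-shaped bore right through (radius 11.5 mm, flat 7.3 mm from the axis on its +x side). A red line on its top runs from flat to rim along +x. Point: on the axis, half-way up (18 mm over the underside); z up. Starts flat in the black tray.
- stand: Fixed steel stand on the board: dark round base 100 mm across, 8 mm thick, red line along +x; upright D-shaped post on its axis (radius 10, flat 6 mm from the axis on the +x side), top 32 mm over the underside, last 5 mm tapered. Origin: on the axis, underside of base; z up. Riser home: x axes agree, its underside on the base, mid 26 mm and top 44 mm over this origin.
- white_mid (a point): White glazed pot with a green ball cactus with a yellow flower. Point: on its axis, half-way up the pot (25 mm over its underside), z up. Pot: plain round cylinder 54 mm in diameter, 50 mm tall, to be grasped round its wall; the rigid plant rises to 70 mm over the underside, within the pot's width. 0.12 to 0.22 kg. Starts upright in the black tray.
- terracotta_mid (a point): Orange-brown terracotta pot with three green column cacti, one with a red flower. Point: on its axis, half-way up the pot (25 mm over its underside), z up. Pot: plain round cylinder 54 mm in diameter, 50 mm tall, to be grasped round its wall; the rigid plant rises to 70 mm over the underside, within the pot's width. 0.12 to 0.22 kg. Starts upright in the black tray.
- blue_mid (a point): Blue pot with a pale green rosette plant. Point: on its axis, half-way up the pot (25 mm over its underside), z up. Pot: plain round cylinder 54 mm in diameter, 50 mm tall, to be grasped round its wall; the rigid plant rises to 70 mm over the underside, within the pot's width. 0.12 to 0.22 kg. Starts upright in the black tray.
- planter: Fixed larger white planter with a green plant on the grey board: 84 mm in diameter at the rim, 60 mm tall, plant to 89 mm. Origin: centre of its underside (on the board's top). Stand and planter stand 240 mm apart; which of them is on the left changes.
- board: Fixed grey board, 220 (x) by 360 (y) by 6 mm, yellow strip along its long front edge (-x, robot side). Origin: centre of its underside, on the bench; +x to the back, z up. Stand and planter axes lie at x = -30, y = +/-120 mm. On the other side of the bench lies the fixed black tray, 270 mm square, floor 4 mm, rim 10 mm high, where the loose things start about 120 mm apart.
- mister: Bystander: loose clear spray bottle with a green cap, 52 mm in diameter, 140 mm tall. Origin: centre of its underside.
- twine: Bystander: loose spool of tan twine with cardboard ends, 64 mm in diameter, 58 mm tall. Origin: centre of its underside.
- tape: Bystander: loose roll of brown tape lying flat, 90 mm in diameter, 48 mm tall. Origin: centre of its underside.
Things that resemble listed ones, but are neither listed nor needed, are in the scene too. What is shaped like the part that bears blue_mid but purple is not meant. What is shaped like the part that bears riser_mid but purple is not meant.

How it is judged:
On the way, in this order (a step that is already met when the one before it is completed fails the run):
1. the riser is fully home on the stand's post (horizontal distance between riser_mid and stand below 0.004 m and z of riser_mid in the frame of stand between 0.024 and 0.0285 m and angle between the x axis of riser_mid and the x axis of stand, either way round below 0.26 rad and angle between riser_mid's own z axis and vertical below 0.06 rad), for 0.2 s.
2. the white pot stands on the riser (horizontal distance between white_mid and riser_mid below 0.012 m and z of white_mid in the frame of stand between 0.066 and 0.0725 m and angle between white_mid's own z axis and vertical below 0.12 rad), for 0.2 s.
At the end, for the whole second after the job is handed in: Riser home on the post (axis 4 mm, height 2.5 mm, x axes 15 deg); white pot centred on it to 12 mm; terracotta pot within 15 mm of mid-way, along and across; blue pot 75-105 mm behind it, within 25 mm of the board's mid line, over 30 mm behind its centre; all upright, released, at rest (all of step 1 and all of step 2 and x of terracotta_mid in the frame of board between -0.045 and -0.015 m and y of terracotta_mid in the frame of board between -0.015 and 0.015 m and z of terracotta_mid in the frame of board between 0.028 and 0.034 m and angle between each of terracotta_mid, blue_mid's own z axis and vertical below 0.12 rad and y of blue_mid in the frame of board between -0.025 and 0.025 m and x of blue_mid in the frame of board above 0.03 m and horizontal distance between blue_mid and terracotta_mid between 0.075 and 0.105 m and z of blue_mid in the frame of board between 0.028 and 0.034 m and linear speed of each of riser, white_pot, terracotta_pot, blue_pot below 0.02 m/s); the robot touches nothing.
It fails at once if the spray bottle, the twine or the tape is disturbed (more than 20 mm) (distance of any of mister, twine, tape from where it was at the start of the episode above 0.02 m).
It fails at once if a pot is tipped (more than 34 degrees) (angle between any of white_mid, terracotta_mid, blue_mid's own z axis and vertical above 0.6 rad).
It also fails if it takes over 134 s, if anything falls off the work surface, if the arm or the gripper's body presses on something with over 40 N, if the wrist force passes 120 N, or if a joint passes its speed limit or range.

### The arm

A 6-joint arm with a two-finger parallel gripper is mounted at the origin on the work surface. World frame = base frame: x ahead of the robot, y to its left, z up, the work surface at z = 0. Lengths are in m, angles in rad, forces in N, time in s.
With the tool pointing down it reaches from about 0.225 to 0.875 m from the base axis. Payload 3.4 kg.
Tool frame: the origin (TCP) lies midway between the tips of the shut fingers; the grasp point (between the pads) lies 19 mm behind it (manip.grasp_offset is the distance from the TCP to the grasp point, in m); x points along the fingers, y is the direction in which the jaws open and shut, and the axes are right-handed (so a half turn about x gives the same grasp; the last joint's range is limited). The gripper opens to 85 mm and grips with 20 to 120 N. Pads are 22 mm wide; open, the fingers measure 114 mm over their backs; the gripper's body (76 mm by 85 mm) begins 54 mm behind the grasp point. The pads swing forward as they close: fully open they stand 13 mm farther back than shut.
Start: joints at [-1.369, 0.276, 1.505, -0, 1.361, -0.121], TCP at [0.182, -0.545, 0.231] pointing down, gripper open.
Joint ranges: [-2.89, 2.89], [-0.75, 2.08], [0.22, 2.7], [-1.18, 4.32], [0.11, 2.71], [-2.7, 2.7]. Speed limits (rad/s): [2.57, 2.57, 3.14, 3.14, 3.14, 3.14].

### API

Orientations are given as a unit quaternion [w, x, y, z].
In Python, from rig import manip gives the robot as it stands.
- The arm moves only by the shell command python3 -m creep 'ROWS' [OPENING] [FORCE]. ROWS is a JSON object of lists of equal length, an entry for each row: "delta_pos": the shift along the tool's x, y, z in cm, a list of three; "dr": the turn, a rotation vector about the tool's x, y, z in rad, a list of three. In form: {"delta_pos": [[dx, dy, dz], ...], "dr": [[rx, ry, rz], ...]}. A call has 1 to 10 rows; each row is the pose to reach, as a shift and turn from the pose commanded when the call began, along the tool's axes at that moment; what a row does not reach only later rows make up. A row lasts 1/10 s, in which the tool goes at most 50 mm and 8.59 degrees, less where a joint would pass 70% of its speed; a pose out of reach is approached as far as the arm can. A call with a gripper value outside its range is refused whole. OPENING is the opening, from -1 (shut) to 1 (fully open), set as the call begins (- or left out, the last holds). The fingers move at their own pace and stop on an object; FORCE is the grip in N (left out, the last holds). Time passes only in rows, so rows that repeat a pose let the fingers close. It gives the time, the measured TCP pose, the force and the opening at its end, in the units of the state.
- manip.get_state(): the state, without advancing time (a new reading comes with each control period).
- manip.get_image(name): name is "scene" or "top" or "wrist"; returns a dict with "pixels" (384x512x3 uint8, blue, green, red), "depth" (384x512 float32, m along the optical axis (not along the pixel's ray), 0 where there is no reading), "intrinsics" (3x3 intrinsics, pixels), "k1" (the pictures are not rectified: a ray, as slopes to the right and down, at radius r is drawn at 1 + k1 r^2 times it, then the intrinsics apply), "rvec" (rotation vector, rad) and "tvec" (3), from world to camera coordinates, as OpenCV has them. Camera axes: x right, y down, z forward; pixel columns grow to the right and rows downward; lengths in m; the calibration is good to about 2 mm. A picture is of the moment at which its call begins.
- manip.sign_off(): hands the job in, once; it reports no verdict.
The state is a dict: "clock": time; "qpos": joint angles; "qd": joint speeds; "effort": joint torques, N m; "position": TCP position; "ee_rot": TCP orientation; "contact_force": force on the tool from outside, world axes, zero at the start; "moment": the same for the moment, N m; "width": finger opening in m.
Only numpy, scipy, OpenCV 4.12 (cv2) and the standard library are available. Lean on these libraries where they do the work, as an engineer would, in place of code of your own. Each camera call takes 0.05 s, during which the arm holds its last target. There are 200 camera calls.

## Working session

There is one attempt and no reset: what is moved stays moved. The work goes in short steps, Python scripts to look and compute and a shell command to move; the robot and the scene stay as the last step left them, time stands still between calls to the robot, and variables do not carry over. Pictures are saved under pics/ and viewed, about 12 in all and at most 16, crops included, and the job is handed in when it is done.

```bash
ls; mkdir -p pics; cat > h.py <<'E'
import numpy as np,cv2
from rig import manip
def grab(n,save=None):
    im=manip.get_image(n)
    if save: cv2.imwrite('pics/'+save,im['pixels'])
    return im
def ray(im,uv):
    K=np.array(im['intrinsics']);R=cv2.Rodrigues(np.array(im['rvec'],float))[0];t=np.array(im['tvec'],float).ravel()
    d=np.array([(uv[0]-K[0,2])/K[0,0],(uv[1]-K[1,2])/K[1,1]]);s=d.copy()
    for _ in range(20): s=d/(1+im['k1']*(s@s))
    return -R.T@t, R.T@np.array([s[0],s[1],1.])
def onz(im,uv,z):
    c,r=ray(im,uv);return c+r*(z-c[2])/r[2]
def dep(im,uv):
    c,r=ray(im,uv);return c+r*float(im['depth'][int(uv[1]),int(uv[0])])
E
python3 - <<'E'
from h import *
a=grab('top','top0.png');b=grab('scene','scene0.png')
cv2.imwrite('pics/both0.png',np.hstack([a['pixels'],b['pixels']])[:, :])
for i in(a,b):print(ray(i,(256,192)),i['k1'],i['intrinsics'])
print(manip.get_state(),manip.grasp_offset)
E
```

```text
pics
(array([0.49101642, 0.00498469, 1.15870474]), array([ 0.07641523,  0.00257882, -0.99712337])) -0.14109204416897514 [[422.48579731   0.         254.93454245]
 [  0.         422.48579731 187.89110844]
 [  0.           0.           1.        ]]
(array([0.94075963, 0.63487468, 0.84871502]), array([-0.29442044, -0.58570498, -0.75531894])) 0.03378563152451946 [[375.84414808   0.         261.22954685]
 [  0.         375.84414808 189.42833932]
 [  0.           0.           1.        ]]
{'clock': 0.1, 'qpos': array([-1.36898168e+00,  2.76509344e-01,  1.50600224e+00,  1.41830134e-05,
        1.36070025e+00, -1.20990456e-01]), 'qd': array([ 0.00132232, -0.00259683, -0.00274777,  0.00016388, -0.0005317 ,
        0.000145  ]), 'effort': array([ 1.34243885e-03, -4.17701519e+01, -2.46404278e+01, -2.14468769e-04,
        5.74462465e-03, -7.88505815e-06]), 'position': array([ 0.18231621, -0.54483572,  0.2305407 ]), 'ee_rot': array([-0.11306069, -0.69789813, -0.11420508,  0.69793458]), 'contact_force': array([-0.48443517,  0.05263334,  0.74544048]), 'moment': array([ 0.01311594,  0.00396797, -0.02333292]), 'width': 0.08530399399092474} 0.0187
```

View pics/top0.png

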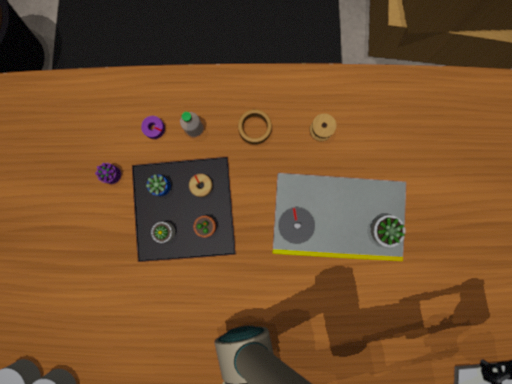

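View pics/scene0.png

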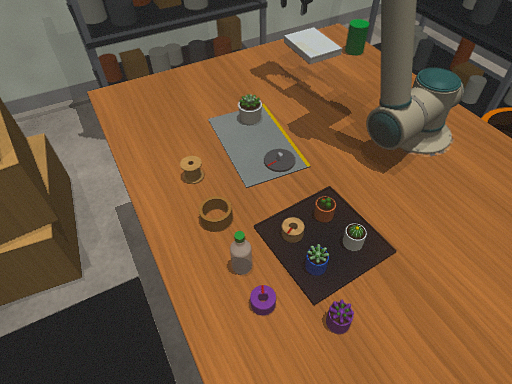

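The top view has +x up and +y left. In the tray are blue (157,184), riser (201,185), white (162,232) and terracotta (204,226). The stand is at (296,225) and the planter at (389,231). The purple decoys are outside the tray.

```bash
cat >> h.py <<'E'
def cloud(im):
    K=np.array(im['intrinsics']);R=cv2.Rodrigues(np.array(im['rvec'],float))[0];t=np.array(im['tvec'],float).ravel()
    h,w=im['depth'].shape;u,v=np.meshgrid(np.arange(w),np.arange(h))
    d=np.stack([(u-K[0,2])/K[0,0],(v-K[1,2])/K[1,1]],-1);s=d.copy()
    for _ in range(20): s=d/(1+im['k1']*(s**2).sum(-1,keepdims=True))
    P=np.dstack([s,np.ones((h,w))])*im['depth'][...,None]
    P=(P-t)@R; P[im['depth']==0]=np.nan
    return P
def circ(p):
    return cv2.minEnclosingCircle(p.astype(np.float32).reshape(-1,1,2))
E
python3 - <<'E'
from h import *
im=grab('top');P=cloud(im);z=P[...,2]
print('table z',np.nanmedian(z[280:300,60:180]),'tray',z[205,182],'board',z[200,340])
hsv=cv2.cvtColor(im['pixels'],cv2.COLOR_BGR2HSV)
def near(n,uv,r,lo,hi):
    m=np.zeros(z.shape,np.uint8);cv2.circle(m,uv,r,1,-1)
    m=(m>0)&(z>lo)&(z<hi);q=P[m];c,rad=circ(q[:,:2]);print(n,'circ',np.round(c,4),round(rad,4),'mean',q.mean(0).round(4),len(q));return c
near('blue',(157,184),17,.043,.085);near('white',(162,232),17,.043,.085);near('terr',(204,226),17,.043,.085)
r=near('riser',(201,185),16,.034,.047)
s=near('standbase',(296,225),22,.009,.019);near('post',(296,225),12,.03,.05);p=near('planter',(389,231),24,.055,.075)
red=((hsv[...,0]<8)|(hsv[...,0]>172))&(hsv[...,1]>150)&(hsv[...,2]>100)
for n,(u,v),zz in(('riser',(201,185),.04),('stand',(296,225),.014)):
    ys,xs=np.nonzero(red[v-18:v+19,u-18:u+19]);q=np.array([onz(im,(x+u-18,y+v-18),zz)[:2] for x,y in zip(xs,ys)])
    print(n,'red mean',q.mean(0),len(q));l=cv2.fitLine(q.astype(np.float32),2,0,.01,.01).ravel();print('dir deg',np.degrees(np.arctan2(l[1],l[0])))
g=(hsv[...,1]<60)&(hsv[...,2]>80)
m=np.zeros(z.shape,np.uint8);m[165:265,268:412]=1
yel=(abs(hsv[...,0].astype(int)-29)<6)&(hsv[...,1]>180)&(m>0)
mm=((g&(m>0))|yel).astype(np.uint8)
c=max(cv2.findContours(mm,0,2)[0],key=cv2.contourArea)
b=np.array([onz(im,q,.006)[:2] for q in c.reshape(-1,2)]).astype(np.float32);print('board',cv2.minAreaRect(b))
q=np.array([onz(im,(x,y),.006)[:2] for y,x in zip(*np.nonzero(yel))]).astype(np.float32);l=cv2.fitLine(q,2,0,.01,.01).ravel();print('yel dir',np.degrees(np.arctan2(l[1],l[0])),q.mean(0))
d=np.array(s)-np.array(p);print('stand-planter',np.hypot(*d),np.degrees(np.arctan2(d[1],d[0])))
E
```

```text
table z -0.0016942899521735476 tray 0.0034700406416137666 board 0.0020701132876616533
blue circ [0.5992 0.2711] 0.0277 mean [0.5978 0.2693 0.06  ] 341
white circ [0.4723 0.2586] 0.0277 mean [0.4726 0.2564 0.0569] 337
terr circ [0.4875 0.144 ] 0.028 mean [0.4878 0.1434 0.0552] 359
riser circ [0.5991 0.1565] 0.03 mean [0.5987 0.1567 0.0384] 329
standbase circ [ 0.4884 -0.1039] 0.0537 mean [ 0.4895 -0.1002  0.0123] 937
post circ [ 0.4892 -0.0997] 0.0095 mean [ 0.488  -0.0999  0.0357] 37
planter circ [ 0.4699 -0.3398] 0.042 mean [ 0.471  -0.3337  0.0653] 411
riser red mean [0.61706295 0.16834808] 7
dir deg 29.228167
stand red mean [ 0.51849306 -0.09593707] 23
dir deg 11.149854
board ((0.5090470314025879, -0.22143405675888062), (0.36007171869277954, 0.22061261534690857), 85.76431274414062)
yel dir 85.78791 [ 0.40514058 -0.21091124]
stand-planter 0.2366827584503853 85.51418369119597
```

```bash
cat >> h.py <<'E'
from scipy.spatial.transform import Rotation as Ro
def rot(): return Ro.from_quat(np.roll(manip.get_state()['ee_rot'],-1))
def go(xyz,yaw=None):
    "yaw: desired world angle (deg, mod 180) of tool y axis, tool down"
    s=manip.get_state();R=rot();M=R.as_matrix()
    cur=np.degrees(np.arctan2(M[1,1],M[0,1]))
    if yaw is None: yaw=cur
    d=(yaw-cur+90)%180-90; a=np.radians(cur+d)
    y=np.array([np.cos(a),np.sin(a),0]);x=np.array([0,0,-1.]);T=np.stack([x,y,np.cross(x,y)],1)
    dr=(R.inv()*Ro.from_matrix(T)).as_rotvec()
    dp=M.T@(np.array(xyz)-s['position'])*100
    print('yaw now',cur.round(1),'pos',s['position'].round(4),'q6',s['qpos'][5].round(2),'t',s['clock'],'dp',dp.round(2),'dr',dr.round(3))
E
python3 -c "
from h import *
go((.57,.157,.24),30);go((.57,.157,.24),120);print(rot().as_matrix().round(3))"
```

```text
yaw now -71.5 pos [ 0.1823 -0.545   0.2306] q6 -0.12 t 0.15 dp [ -0.85 -54.27 -59.04] dr [1.37e+00 1.00e-03 1.00e-03]
yaw now -71.5 pos [ 0.1823 -0.545   0.2306] q6 -0.12 t 0.15 dp [ -0.85 -54.27 -59.04] dr [-0.201 -0.     0.001]
[[-0.     0.317 -0.948]
 [ 0.001 -0.948 -0.317]
 [-1.    -0.001 -0.   ]]
```

```bash
python3 -m creep '{"delta_pos":[[-1,-54,-59],[-1,-54,-59],[-1,-54,-59],[-1,-54,-59],[-1,-54,-59],[-1,-54,-59],[-1,-54,-59],[-1,-54,-59],[-1,-54,-59],[-1,-54,-59]],"dr":[[-1.77,0,0],[-1.77,0,0],[-1.77,0,0],[-1.77,0,0],[-1.77,0,0],[-1.77,0,0],[-1.77,0,0],[-1.77,0,0],[-1.77,0,0],[-1.77,0,0]]}' 1 40; python3 -c "
from h import *
go((.57,.157,.24),30)"
```

```text
clock: 1.15
position: [0.4255, -0.1063, 0.2376]
ee_rot: [0.56, 0.431, 0.56, -0.432]
contact_force: [1.8, -0.6, 0.1]
width: 0.0853
yaw now 14.8 pos [ 0.4255 -0.1063  0.2376] q6 -0.66 t 1.15 dp [ -0.24  20.69 -21.77] dr [-0.266  0.001 -0.   ]
```

```bash
python3 - <<'E'
from h import *
im=grab('wrist','w1.png');M=rot().as_matrix();c,r=ray(im,(256,192));print(c-manip.get_state()['position'],r,(M.T@(c-manip.get_state()['position'])).round(4))
E
python3 -m creep '{"delta_pos":[[0,20.7,-21.8],[0,20.7,-21.8],[0,20.7,-21.8],[0,20.7,-21.8],[0,20.7,-21.8],[0,20.7,-21.8],[0,20.7,-21.8],[0,20.7,-21.8],[0,20.7,-21.8],[0,20.7,-21.8]],"dr":[[-0.265,0,0],[-0.265,0,0],[-0.265,0,0],[-0.265,0,0],[-0.265,0,0],[-0.265,0,0],[-0.265,0,0],[-0.265,0,0],[-0.265,0,0],[-0.265,0,0]]}'
python3 - <<'E'
from h import *
im=grab('wrist','w2.png');print(manip.get_state()['position'])
cv2.imwrite('pics/w12.png',cv2.resize(np.vstack([cv2.imread('pics/w1.png'),im['pixels']]),None,fx=.78,fy=.78))
E
```

```text
[-0.02524665  0.07364213  0.14307112] [ 0.08383498 -0.32069801 -0.94348108] [-0.1426 -0.0039 -0.0786]
clock: 2.2
position: [0.5706, 0.1531, 0.2376]
ee_rot: [0.611, 0.356, 0.611, -0.356]
contact_force: [0.8, -0.6, -0.1]
width: 0.0853
[0.57067762 0.15310726 0.23780276]
```

View pics/w12.png

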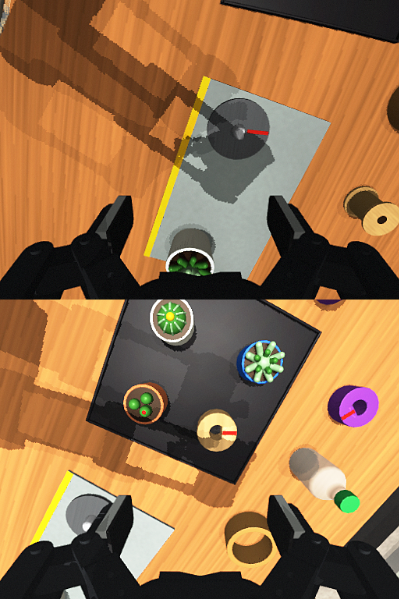

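The wrist picture shows the stand near (304,167) in the first frame. In the second, the riser is near (278,167) with its red line to the right.

```bash
cat >> h.py <<'E'
def redline(im,cen,rad,z):
    "red pixels on plane z within rad of cen -> direction deg from cen & by fit, mean"
    hsv=cv2.cvtColor(im['pixels'],cv2.COLOR_BGR2HSV)
    red=((hsv[...,0]<6)|(hsv[...,0]>174))&(hsv[...,1]>170)&(hsv[...,2]>90)
    q=np.array([onz(im,(x,y),z)[:2] for y,x in zip(*np.nonzero(red))])
    q=q[np.hypot(*(q-cen).T)<rad].astype(np.float32)
    l=cv2.fitLine(q,2,0,.01,.01).ravel();m=q.mean(0)
    print('red n',len(q),'mean',m.round(4),'from cen',np.degrees(np.arctan2(*(m-cen)[::-1])).round(1),'fit',np.degrees(np.arctan2(l[1],l[0])).round(1))
def disc(im,c0,rad,lo,hi,z):
    "enclosing circle, on plane z, of the pixels in depth height band near c0"
    P=cloud(im);m=((np.hypot(P[...,0]-c0[0],P[...,1]-c0[1])<rad)&(P[...,2]>lo)&(P[...,2]<hi)).astype(np.uint8)
    k=max(cv2.findContours(m,0,2)[0],key=cv2.contourArea).reshape(-1,2)
    q=np.array([onz(im,p,z)[:2] for p in k]).astype(np.float32)
    e=cv2.fitEllipse(q);c,r=circ(q);print('disc z med',np.median(P[...,2][m>0]).round(4),'ell',np.round(e[0],4),np.round(e[1],4),'circ',np.round(c,4),round(r,4),m.sum());return np.array(e[0])
E
python3 - <<'E'
from h import *
im=grab('wrist')
c=disc(im,(.599,.1565),.045,.033,.05,.04);redline(im,c,.035,.04)
for n,p in(('b',(.599,.271)),('w',(.472,.2586)),('t',(.4875,.144))): print(n);disc(im,p,.045,.047,.058,.054)
go((c[0],c[1],.06),30)
E
```

```text
disc z med 0.0407 ell [0.5961 0.1578] [0.0584 0.0596] circ [0.596  0.1577] 0.0303 1808
red n 73 mean [0.6125 0.1661] from cen 26.6 fit 29.0
b
disc z med 0.0548 ell [0.5818 0.2623] [0.019  0.0463] circ [0.5874 0.2654] 0.0246 847
w
disc z med 0.0549 ell [0.4712 0.2573] [0.0527 0.0532] circ [0.4712 0.257 ] 0.0272 1414
t
disc z med 0.0549 ell [0.4858 0.1452] [0.0545 0.0555] circ [0.486  0.1453] 0.0284 1593
yaw now 29.5 pos [0.5708 0.1532 0.2379] q6 -0.37 t 2.3 dp [17.79  2.42  0.84] dr [-0.008  0.    -0.   ]
```

```bash
python3 -m creep '{"delta_pos":[[4,2.4,0.84],[9,2.4,0.84],[14,2.4,0.84],[18,2.4,0.84],[20,2.4,0.84],[21.5,2.4,0.84],[22.6,2.4,0.84],[22.8,2.4,0.84],[22.8,2.4,0.84]],"dr":[[0,0,0],[0,0,0],[0,0,0],[0,0,0],[0,0,0],[0,0,0],[0,0,0],[0,0,0],[0,0,0]]}' 1 40
python3 -m creep '{"delta_pos":[[0,0,0],[0,0,0],[0,0,0],[0,0,0],[0,0,0],[0,0,0],[0,0,0],[0,0,0]],"dr":[[0,0,0],[0,0,0],[0,0,0],[0,0,0],[0,0,0],[0,0,0],[0,0,0],[0,0,0]]}' -1 40
```

```text
clock: 3.2
position: [0.5965, 0.1587, 0.0099]
ee_rot: [0.611, 0.356, 0.611, -0.356]
contact_force: [-0.1, -0.0, -0.0]
width: 0.0856
clock: 4.0
position: [0.5971, 0.1592, 0.0109]
ee_rot: [0.612, 0.356, 0.61, -0.355]
contact_force: [-0.6, -0.5, 6.9]
width: 0.0577
```

```bash
python3 -m creep '{"delta_pos":[[-3,0,0],[-8,0,0],[-13,0,0],[-17,0,0],[-17,0,0]],"dr":[[0,0,0],[0,0,0],[0,0,0],[0,0,0],[0,0,0]]}' ; python3 -c "
from h import *
go((.46,-.18,.18),10)"
```

```text
clock: 4.5
position: [0.6, 0.1598, 0.1865]
ee_rot: [0.615, 0.358, 0.608, -0.353]
contact_force: [0.4, 0.5, -0.5]
width: 0.0574
yaw now 29.6 pos [0.6    0.1598 0.1865] q6 -0.37 t 4.5 dp [  0.39 -28.98  22.61] dr [ 0.343  0.003 -0.013]
```

```bash
python3 -m creep '{"delta_pos":[[0,-29,22.6],[0,-29,22.6],[0,-29,22.6],[0,-29,22.6],[0,-29,22.6],[0,-29,22.6],[0,-29,22.6],[0,-29,22.6],[0,-29,22.6],[0,-29,22.6]],"dr":[[0.343,0,0],[0.343,0,0],[0.343,0,0],[0.343,0,0],[0.343,0,0],[0.343,0,0],[0.343,0,0],[0.343,0,0],[0.343,0,0],[0.343,0,0]]}' ; python3 - <<'E'
from h import *
im=grab('wrist','w3.png');go((.46,-.18,.18),10)
P=cloud(im);s=manip.get_state()['position']
c=disc(im,(.488,-.0995),.065,.008,.02,.014);redline(im,c,.053,.014)
c=disc(im,(.488,-.0995),.02,.028,.05,.038)
zt=s[2]+.0187+.018
c=disc(im,s[:2],.036,zt-.025,zt+.012,zt)
redline(im,c,.035,zt)
E
```

```text
clock: 5.5
position: [0.4553, -0.1803, 0.1788]
ee_rot: [0.541, 0.455, 0.542, -0.455]
contact_force: [-0.6, -0.3, -0.3]
width: 0.058
yaw now 10.0 pos [ 0.4556 -0.1797  0.1789] q6 -0.69 t 5.55 dp [-0.11  0.43  0.1 ] dr [-0.    -0.002  0.001]
disc z med 0.0146 ell [ 0.487  -0.1019] [0.0984 0.0991] circ [ 0.4868 -0.1019] 0.0508 8288
red n 215 mean [ 0.5182 -0.0968] from cen 9.3 fit 9.6
disc z med 0.0379 ell [ 0.4862 -0.1018] [0.0189 0.0195] circ [ 0.4861 -0.1019] 0.0101 348
disc z med 0.2085 ell [ 0.4541 -0.1733] [0.0596 0.0691] circ [ 0.4551 -0.1769] 0.0382 15172
red n 2 mean [ 0.4715 -0.1755] from cen -7.1 fit 11.2
```

View pics/w3.png

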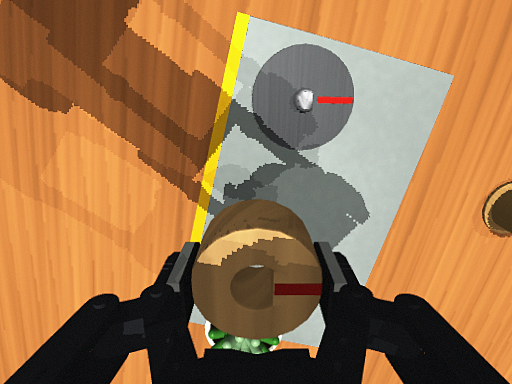

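The stand is at (305,100) and the held riser's top is around (257,285). The riser's red line runs dark from (275,290) to (321,290), close to parallel with the stand's line.

```bash
python3 - <<'E'
from h import *
im=grab('wrist');s=manip.get_state()['position'];P=cloud(im)
hsv=cv2.cvtColor(im['pixels'],cv2.COLOR_BGR2HSV);H=hsv[...,0].astype(int)
near=(np.hypot(P[...,0]-s[0],P[...,1]-s[1])<.045)&(P[...,2]>.203)&(P[...,2]<.215)
wood=near&(H>6)&(H<28)&(hsv[...,1]>60)
red=near&((H<5)|(H>174))&(hsv[...,1]>150)
print('z top',np.median(P[...,2][wood]),wood.sum(),red.sum());zt=np.median(P[...,2][wood])
m=(wood|red).astype(np.uint8)
k=cv2.convexHull(np.argwhere(m)[:,::-1].astype(np.int32)).reshape(-1,2)
q=np.array([onz(im,p,zt)[:2] for p in k]).astype(np.float32)
e=cv2.fitEllipse(q);print(e,circ(q));c=np.array(e[0])
r=np.array([onz(im,(x,y),zt)[:2] for y,x in np.argwhere(red)]).astype(np.float32);l=cv2.fitLine(r,2,0,.01,.01).ravel()
m=r.mean(0);print('red',m,np.degrees(np.arctan2(*(m-c)[::-1])),np.degrees(np.arctan2(l[1],l[0])),'TCP',s,'off',c-s[:2])
E
```

```text
z top 0.20866724841822043 10369 519
((0.45342355966567993, -0.179156094789505), (0.058695126324892044, 0.08312977850437164), 101.23011779785156) ((0.453766405582428, -0.17628523707389832), 0.04392099380493164)
red [ 0.4739267  -0.17820325] 2.6607859843230157 9.723945 TCP [ 0.45589023 -0.17953615  0.17905777] off [-0.00246667  0.00038005]
```

```bash
python3 -c "
from h import *
go((.487,-.1001,.055),9.8)"
```

```text
yaw now 10.0 pos [ 0.4559 -0.1795  0.1791] q6 -0.69 t 5.6 dp [12.41  4.45 -7.27] dr [ 0.004 -0.001  0.   ]
```

```bash
python3 -m creep '{"delta_pos":[[2,4.45,-7.27],[5,4.45,-7.27],[9,4.45,-7.27],[11,4.45,-7.27],[12.4,4.45,-7.27],[12.4,4.45,-7.27],[12.4,4.45,-7.27],[12.4,4.45,-7.27]],"dr":[[0,0,0],[0,0,0],[0,0,0],[0,0,0],[0,0,0],[0,0,0],[0,0,0],[0,0,0]]}' ; python3 -c "
from h import *
go((.487,-.1001,.034),9.8)
im=grab('wrist','w4.png')"
```

```text
clock: 6.4
position: [0.4881, -0.1012, 0.0565]
ee_rot: [0.542, 0.455, 0.541, -0.454]
contact_force: [-0.4, -0.7, -0.9]
width: 0.0579
yaw now 10.0 pos [ 0.4881 -0.1012  0.0565] q6 -0.52 t 6.4 dp [ 2.25 -0.09 -0.13] dr [ 0.004  0.001 -0.002]
```

View pics/w4.png

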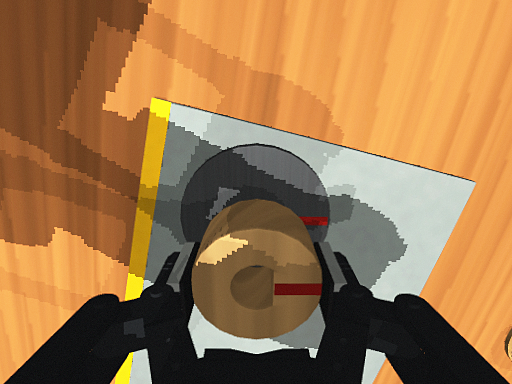

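The riser is above the stand, its line at (298,289) parallel to the stand's line at (314,221).

```bash
python3 -m creep '{"delta_pos":[[0,-0.1,-0.13],[0.5,-0.1,-0.13],[1,-0.1,-0.13],[1.3,-0.1,-0.13],[1.6,-0.1,-0.13],[1.8,-0.1,-0.13],[1.8,-0.1,-0.13]],"dr":[[0,0,0],[0,0,0],[0,0,0],[0,0,0],[0,0,0],[0,0,0],[0,0,0]]}' ; python3 -c "
from h import *
print(manip.get_state()['moment']);go((.487,-.1001,.0205),9.8)"
```

```text
clock: 7.15
position: [0.4858, -0.1003, 0.0372]
ee_rot: [0.541, 0.455, 0.542, -0.455]
contact_force: [-0.2, 0.1, -0.9]
width: 0.0578
[ 0.07073853  0.02118691 -0.02905486]
yaw now 10.0 pos [ 0.4858 -0.1003  0.0372] q6 -0.52 t 7.15 dp [1.67 0.13 0.  ] dr [ 0.003 -0.     0.   ]
```

```bash
python3 -m creep '{"delta_pos":[[0.3,0.06,0],[0.6,0.06,0],[0.9,0.06,0],[1.2,0.06,0],[1.5,0.06,0],[1.65,0.06,0],[1.65,0.06,0],[1.65,0.06,0]],"dr":[[0,0,0],[0,0,0],[0,0,0],[0,0,0],[0,0,0],[0,0,0],[0,0,0],[0,0,0]]}' ; python3 -c "
from h import *
print(manip.get_state()['moment']);go((.487,-.1001,.0205),9.8)"
```

```text
clock: 7.95
position: [0.4865, -0.1002, 0.021]
ee_rot: [0.542, 0.455, 0.541, -0.455]
contact_force: [-0.1, 0.1, -1.1]
width: 0.0574
[-0.03425811  0.02199982 -0.02483722]
yaw now 10.0 pos [ 0.4865 -0.1002  0.021 ] q6 -0.52 t 7.95 dp [ 0.05  0.05 -0.01] dr [ 0.003  0.    -0.   ]
```

Free all the way. I'll press gently to confirm it is seated, then release and lift.

```bash
python3 -m creep '{"delta_pos":[[0.1,0,0],[0.2,0,0],[0.2,0,0]],"dr":[[0,0,0],[0,0,0],[0,0,0]]}'; python3 -m creep '{"delta_pos":[[0.1,0,0],[0,0,0],[0,0,0],[0,0,0],[0,0,0],[0,0,0]],"dr":[[0,0,0],[0,0,0],[0,0,0],[0,0,0],[0,0,0],[0,0,0]]}' 1; python3 -m creep '{"delta_pos":[[-3,0,0],[-8,0,0],[-12,0,0],[-16,0,0],[-16,0,0],[-16,0,3],[-16,0,7],[-16,0,7],[-16,0,7]],"dr":[[0,0,0],[0,0,0],[0,0,0],[0,0,0],[0,0,0],[0,0,0],[0,0,0],[0,0,0],[0,0,0]]}'
python3 - <<'E'
from h import *
im=grab('wrist','w5.png')
c=disc(im,(.487,-.1015),.034,.04,.06,.05);redline(im,c,.033,.05);redline(im,c,.053,.014)
s=grab('top');P=cloud(s);m=np.hypot(P[...,0]-.487,P[...,1]+.1015)<.02;print('top z',np.median(P[m][:,2]))
go((.472,.257,.2),75)
E
```

```text
clock: 8.25
position: [0.4866, -0.1003, 0.0208]
ee_rot: [0.542, 0.455, 0.541, -0.455]
contact_force: [-2.9, -0.3, 14.0]
width: 0.0577
clock: 8.85
position: [0.4864, -0.1002, 0.0189]
ee_rot: [0.541, 0.455, 0.542, -0.455]
contact_force: [-0.5, -0.7, 0.1]
width: 0.0855
clock: 9.75
position: [0.498, -0.1694, 0.1779]
ee_rot: [0.54, 0.455, 0.542, -0.455]
contact_force: [-0.5, -0.8, -0.1]
width: 0.085
disc z med 0.0506 ell [ 0.4868 -0.1015] [0.0586 0.0588] circ [ 0.4868 -0.1015] 0.0301 3410
red n 196 mean [ 0.5065 -0.0984] from cen 9.0 fit 12.4
red n 266 mean [ 0.5147 -0.0987] from cen 5.8 fit 13.0
top z 0.5644888146881462
yaw now 10.0 pos [ 0.4978 -0.1683  0.1782] q6 -0.63 t 9.85 dp [ -2.12   4.82 -42.34] dr [-1.135 -0.002  0.   ]
```

View pics/w5.png

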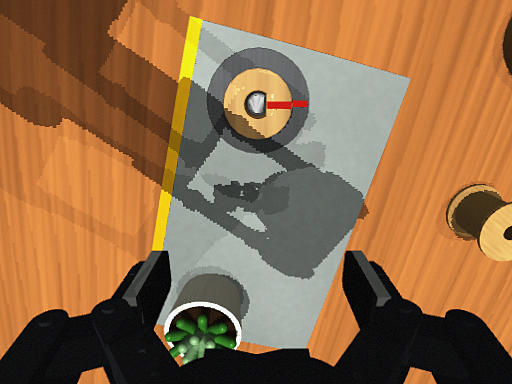

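The riser is home: its top at (258,104) shows the post inside the bore, and its red line continues the stand's. Its axis agrees to under 1 mm and its top is at z 0.0506. Next is the white pot.

```bash
python3 -m creep '{"delta_pos":[[0,4.7,-42.4],[0,4.7,-42.4],[0,4.7,-42.4],[0,4.7,-42.4],[0,4.7,-42.4],[0,4.7,-42.4],[0,4.7,-42.4],[0,4.7,-42.4],[0,4.7,-42.4],[0,4.7,-42.4]],"dr":[[0,0,0],[0,0,0],[0,0,0],[0,0,0],[0,0,0],[0,0,0],[0,0,0],[0,0,0],[0,0,0],[0,0,0]]}' ; python3 -c "
from h import *
go((.4712,.2570,.016))"
```

```text
clock: 10.85
position: [0.4698, 0.2607, 0.1787]
ee_rot: [0.542, 0.453, 0.543, -0.453]
contact_force: [0.1, -0.6, -0.2]
width: 0.0855
yaw now 10.3 pos [0.4698 0.2607 0.1787] q6 0.2 t 10.85 dp [16.27  0.08  0.42] dr [-0.    -0.002  0.   ]
```

```bash
python3 -m creep '{"delta_pos":[[2,0.1,0.4],[6,0.1,0.4],[10,0.1,0.4],[13,0.1,0.4],[15,0.1,0.4],[16.2,0.1,0.4],[16.2,0.1,0.4],[16.2,0.1,0.4]],"dr":[[0,0,0],[0,0,0],[0,0,0],[0,0,0],[0,0,0],[0,0,0],[0,0,0],[0,0,0]]}' 
python3 -m creep '{"delta_pos":[[0,0,0],[0,0,0],[0,0,0],[0,0,0],[0,0,0],[0,0,0],[0,0,0],[0,0,0]],"dr":[[0,0,0],[0,0,0],[0,0,0],[0,0,0],[0,0,0],[0,0,0],[0,0,0],[0,0,0]]}' -1 45
python3 -m creep '{"delta_pos":[[-2,0,0],[-6,0,0],[-10,0,0],[-14,0,0],[-16,0,0],[-16,0,0],[-16,0,0]],"dr":[[0,0,0],[0,0,0],[0,0,0],[0,0,0],[0,0,0],[0,0,0],[0,0,0]]}'
python3 -c "
from h import *
go((.4868,-.1010,.17))"
```

```text
clock: 11.65
position: [0.4735, 0.2528, 0.0176]
ee_rot: [0.542, 0.455, 0.541, -0.454]
contact_force: [-0.9, -0.7, -0.3]
width: 0.0853
clock: 12.45
position: [0.4736, 0.253, 0.0184]
ee_rot: [0.542, 0.455, 0.541, -0.454]
contact_force: [-1.5, -0.1, 5.4]
width: 0.053
clock: 13.15
position: [0.4725, 0.2526, 0.1766]
ee_rot: [0.541, 0.454, 0.542, -0.455]
contact_force: [-0.2, -0.2, -3.1]
width: 0.0527
yaw now 10.0 pos [0.4725 0.2526 0.1766] q6 0.19 t 13.15 dp [ 0.67 -4.71 35.07] dr [0.    0.    0.001]
```

```bash
python3 -m creep '{"delta_pos":[[0,-4.6,35.5],[0,-4.6,35.5],[0,-4.6,35.5],[0,-4.6,35.5],[0,-4.6,35.5],[0,-4.6,35.5],[0,-4.6,35.5],[0,-4.6,35.5],[0,-4.6,35.5],[0,-4.6,35.5]],"dr":[[0,0,0],[0,0,0],[0,0,0],[0,0,0],[0,0,0],[0,0,0],[0,0,0],[0,0,0],[0,0,0],[0,0,0]]}' ; python3 -c "
from h import *
go((.4875,-.1058,.067))"
```

```text
clock: 14.15
position: [0.4881, -0.1035, 0.1755]
ee_rot: [0.54, 0.455, 0.543, -0.455]
contact_force: [-0.9, -0.2, -2.5]
width: 0.0528
yaw now 10.0 pos [ 0.4881 -0.1035  0.1755] q6 -0.52 t 14.15 dp [10.85 -0.07  0.24] dr [-0.    -0.003  0.003]
```

```bash
python3 -m creep '{"delta_pos":[[1,0,0.1],[4,0,0.1],[7,0,0.1],[9,0,0.1],[10,0,0.1],[10,0,0.1],[10,0,0.1]],"dr":[[0,0,0],[0,0,0],[0,0,0],[0,0,0],[0,0,0],[0,0,0],[0,0,0]]}' ; python3 -c "
from h import *
im=grab('wrist','w6.png');go((.4875,-.1058,.0645))"
```

```text
clock: 14.85
position: [0.49, -0.1053, 0.0775]
ee_rot: [0.542, 0.454, 0.541, -0.454]
contact_force: [-0.5, -0.6, -2.2]
width: 0.053
yaw now 10.0 pos [ 0.4904 -0.1056  0.0779] q6 -0.53 t 14.9 dp [ 1.34 -0.29 -0.04] dr [-0.     0.001 -0.002]
```

View pics/w6.png

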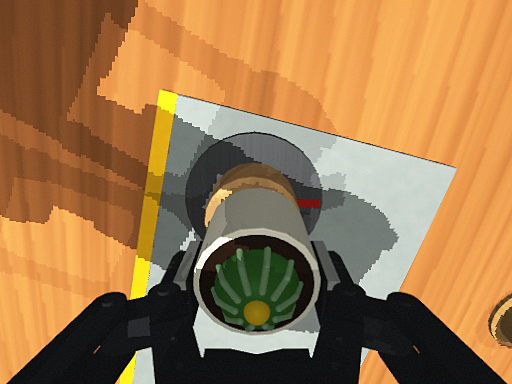

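The pot is held above the riser, about 3 mm too far right. The pot bottom is at column 256 and the riser at 252. I'll correct that and lower it.

```bash
python3 -m creep '{"delta_pos":[[0.3,-0.3,0],[0.6,-0.3,0],[0.9,-0.3,0],[1.1,-0.3,0],[1.2,-0.3,0],[1.3,-0.3,0],[1.35,-0.3,0],[1.35,-0.3,0]],"dr":[[0,0,0],[0,0,0],[0,0,0],[0,0,0],[0,0,0],[0,0,0],[0,0,0],[0,0,0]]}'
```

```text
clock: 15.7
position: [0.4865, -0.1064, 0.0644]
ee_rot: [0.542, 0.455, 0.541, -0.455]
contact_force: [-1.7, 0.2, 5.0]
width: 0.0533
```

Contact at the expected height. Release and lift.

```bash
python3 -m creep '{"delta_pos":[[0,0,0],[0,0,0],[0,0,0],[0,0,0],[0,0,0]],"dr":[[0,0,0],[0,0,0],[0,0,0],[0,0,0],[0,0,0]]}' 1; python3 -m creep '{"delta_pos":[[-2,0,0],[-6,0,0],[-10,0,0],[-14,0,0],[-14,0,0],[-14,0,0]],"dr":[[0,0,0],[0,0,0],[0,0,0],[0,0,0],[0,0,0],[0,0,0]]}'
python3 - <<'E'
from h import *
im=grab('top')
P=cloud(im);z=P[...,2]
for n,p in(('t',(.4865,.145)),('b',(.598,.269))): print(n);disc(im,p,.04,.045,.062,.054)
go((.486,.1452,.19))
E
```

```text
clock: 16.2
position: [0.4865, -0.1063, 0.0635]
ee_rot: [0.542, 0.455, 0.542, -0.455]
contact_force: [-0.5, 0.4, 0.4]
width: 0.0854
clock: 16.8
position: [0.4868, -0.1064, 0.2043]
ee_rot: [0.542, 0.455, 0.541, -0.454]
contact_force: [0.1, 0.7, -0.1]
width: 0.0857
t
disc z med 0.0525 ell [0.4879 0.1439] [0.0533 0.0544] circ [0.4878 0.1438] 0.0277 291
b
disc z med 0.0532 ell [0.5925 0.2617] [0.0282 0.0489] circ [0.5976 0.2687] 0.0269 169
yaw now 10.0 pos [ 0.4859 -0.1061  0.203 ] q6 -0.53 t 16.85 dp [  1.31   4.36 -24.75] dr [-0.    -0.     0.001]
```

```bash
python3 -m creep '{"delta_pos":[[0,4.4,-24.7],[0,4.4,-24.7],[0,4.4,-24.7],[0,4.4,-24.7],[0,4.4,-24.7],[0,4.4,-24.7],[0,4.4,-24.7],[0,4.4,-24.7],[0,4.4,-24.7]],"dr":[[0,0,0],[0,0,0],[0,0,0],[0,0,0],[0,0,0],[0,0,0],[0,0,0],[0,0,0],[0,0,0]]}' ; python3 -c "
from h import *
go((.4865,.1448,.018))"
```

```text
clock: 17.75
position: [0.4869, 0.143, 0.2029]
ee_rot: [0.541, 0.455, 0.541, -0.456]
contact_force: [-0.3, 0.1, 1.0]
width: 0.0853
yaw now 9.8 pos [0.4869 0.143  0.2029] q6 -0.02 t 17.75 dp [18.49  0.02 -0.19] dr [0.    0.001 0.001]
```

```bash
python3 -m creep '{"delta_pos":[[2,0,-0.1],[6,0,-0.1],[10,0,-0.1],[14,0,-0.1],[16.5,0,-0.1],[18,0,-0.1],[18.5,0,-0.1],[18.5,0,-0.1]],"dr":[[0,0,0],[0,0,0],[0,0,0],[0,0,0],[0,0,0],[0,0,0],[0,0,0],[0,0,0]]}' 
python3 -m creep '{"delta_pos":[[0,0,0],[0,0,0],[0,0,0],[0,0,0],[0,0,0],[0,0,0],[0,0,0],[0,0,0]],"dr":[[0,0,0],[0,0,0],[0,0,0],[0,0,0],[0,0,0],[0,0,0],[0,0,0],[0,0,0]]}' -1 45
python3 -m creep '{"delta_pos":[[-2,0,0],[-6,0,0],[-11,0,0],[-16,0,0],[-18,0,0],[-18,0,0],[-18,0,0]],"dr":[[0,0,0],[0,0,0],[0,0,0],[0,0,0],[0,0,0],[0,0,0],[0,0,0]]}'
python3 -c "
from h import *
go((.478,-.2200,.20),-4.2)"
```

```text
clock: 18.55
position: [0.4868, 0.1444, 0.0181]
ee_rot: [0.541, 0.455, 0.541, -0.456]
contact_force: [-0.1, 0.5, 0.7]
width: 0.0854
clock: 19.35
position: [0.4876, 0.1455, 0.0199]
ee_rot: [0.542, 0.455, 0.541, -0.454]
contact_force: [-0.9, -1.6, 6.7]
width: 0.0526
clock: 20.05
position: [0.4862, 0.1456, 0.1981]
ee_rot: [0.542, 0.454, 0.542, -0.455]
contact_force: [-0.6, 0.0, -1.3]
width: 0.053
yaw now 10.0 pos [0.4862 0.1456 0.1981] q6 -0.02 t 20.05 dp [-0.18 -7.14 35.86] dr [0.248 0.    0.   ]
```

```bash
python3 -m creep '{"delta_pos":[[0,-7.1,35.9],[0,-7.1,35.9],[0,-7.1,35.9],[0,-7.1,35.9],[0,-7.1,35.9],[0,-7.1,35.9],[0,-7.1,35.9],[0,-7.1,35.9],[0,-7.1,35.9],[0,-7.1,35.9]],"dr":[[0.248,0,0],[0.248,0,0],[0.248,0,0],[0.248,0,0],[0.248,0,0],[0.248,0,0],[0.248,0,0],[0.248,0,0],[0.248,0,0],[0.248,0,0]]}' ; python3 -c "
from h import *
go((.478,-.2205,.022),-4.2)"
```

```text
clock: 21.05
position: [0.478, -0.219, 0.1966]
ee_rot: [-0.479, -0.518, -0.483, 0.518]
contact_force: [0.7, 0.0, -1.2]
width: 0.053
yaw now -4.3 pos [ 0.478  -0.219   0.1966] q6 -0.49 t 21.05 dp [17.46  0.07  0.2 ] dr [-0.001 -0.003  0.004]
```

```bash
python3 -m creep '{"delta_pos":[[2,0,0.1],[6,0,0.1],[10,0,0.1],[13,0,0.1],[15.5,0,0.1],[16.6,0,0.1],[17.1,0,0.1],[17.4,0,0.1],[17.5,0,0.1],[17.5,0,0.1]],"dr":[[0,0,0],[0,0,0],[0,0,0],[0,0,0],[0,0,0],[0,0,0],[0,0,0],[0,0,0],[0,0,0],[0,0,0]]}'
```

```text
clock: 22.05
position: [0.4797, -0.2216, 0.0245]
ee_rot: [0.482, 0.518, 0.481, -0.518]
contact_force: [-0.3, 0.8, -1.1]
width: 0.0526
```

```bash
python3 -m creep '{"delta_pos":[[0.1,0,0],[0.2,0,0],[0.3,0,0],[0.3,0,0]],"dr":[[0,0,0],[0,0,0],[0,0,0],[0,0,0]]}'
```

```text
clock: 22.45
position: [0.4793, -0.2217, 0.0218]
ee_rot: [0.482, 0.518, 0.481, -0.518]
contact_force: [-1.7, 1.8, 7.4]
width: 0.0529
```

```bash
python3 -m creep '{"delta_pos":[[0,0,0],[0,0,0],[0,0,0],[0,0,0],[0,0,0]],"dr":[[0,0,0],[0,0,0],[0,0,0],[0,0,0],[0,0,0]]}' 1; python3 -m creep '{"delta_pos":[[-2,0,0],[-6,0,0],[-11,0,0],[-16,0,0],[-18,0,0],[-18,0,0]],"dr":[[0,0,0],[0,0,0],[0,0,0],[0,0,0],[0,0,0],[0,0,0]]}'
python3 - <<'E'
from h import *
go((.56,.24,.21))
E
```

```text
clock: 22.95
position: [0.479, -0.2213, 0.0204]
ee_rot: [-0.481, -0.518, -0.481, 0.518]
contact_force: [0.2, 0.4, 0.2]
width: 0.0851
clock: 23.55
position: [0.4811, -0.2225, 0.2046]
ee_rot: [0.484, 0.519, 0.478, -0.517]
contact_force: [0.6, -0.0, 1.0]
width: 0.0854
yaw now -4.2 pos [ 0.4811 -0.2225  0.2046] q6 -0.49 t 23.55 dp [ -0.7    4.46 -46.71] dr [-0.     0.004 -0.008]
```

```bash
python3 -m creep '{"delta_pos":[[0,8,-42],[0,8,-42],[0,8,-42],[0,8,-42],[0,8,-42],[0,8,-42],[0,8,-42],[0,8,-42],[0,8,-42],[0,8,-42]],"dr":[[0,0,0],[0,0,0],[0,0,0],[0,0,0],[0,0,0],[0,0,0],[0,0,0],[0,0,0],[0,0,0],[0,0,0]]}'
python3 - <<'E'
from h import *
im=grab('wrist','w7.png')
c=disc(im,(.5985,.269),.045,.046,.06,.054);c=disc(im,(.5985,.269),.045,.046,.085,.06)
go((.5985,.269,.2),86)
E
```

```text
clock: 24.55
position: [0.5896, 0.1955, 0.198]
ee_rot: [-0.481, -0.517, -0.483, 0.518]
contact_force: [-0.6, -0.6, 0.2]
width: 0.0852
disc z med 0.0548 ell [0.6023 0.2896] [0.014  0.0175] circ [0.601  0.2895] 0.0094 982
disc z med 0.0656 ell [0.5966 0.2704] [0.0517 0.0521] circ [0.5965 0.2702] 0.0269 2881
yaw now -4.1 pos [0.589  0.1932 0.1981] q6 0.28 t 24.6 dp [-0.2   0.41 -7.63] dr [1.57  0.004 0.002]
```

View pics/w7.png

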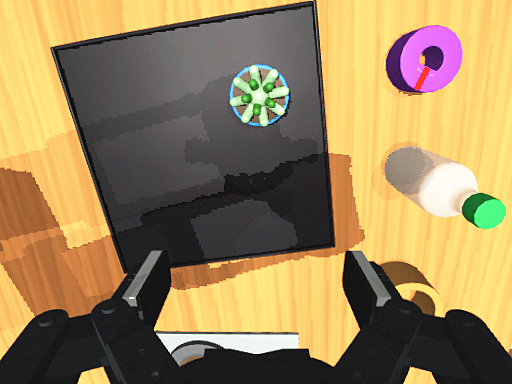

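The blue pot is at (260,95) on an otherwise empty tray. I'll turn the jaws to along y and pick it up.

```bash
python3 -m creep '{"delta_pos":[[0,0.3,-7.7],[0,0.3,-7.7],[0,0.3,-7.7],[0,0.3,-7.7],[0,0.3,-7.7],[0,0.3,-7.7],[0,0.3,-7.7],[0,0.3,-7.7],[0,0.3,-7.7],[0,0.3,-7.7]],"dr":[[-1.57,0,0],[-1.57,0,0],[-1.57,0,0],[-1.57,0,0],[-1.57,0,0],[-1.57,0,0],[-1.57,0,0],[-1.57,0,0],[-1.57,0,0],[-1.57,0,0]]}'
python3 -m creep '{"delta_pos":[[0,0,0],[0,0,0]],"dr":[[-0.07,0,0],[-0.07,0,0]]}'
python3 -c "
from h import *
go((.597,.270,.018),86)"
```

```text
clock: 25.6
position: [0.5979, 0.266, 0.1993]
ee_rot: [0.705, 0.049, 0.706, -0.05]
contact_force: [-0.2, 0.4, -0.2]
width: 0.0852
clock: 25.8
position: [0.598, 0.2663, 0.1994]
ee_rot: [0.706, 0.027, 0.707, -0.028]
contact_force: [-0.9, 0.1, -1.1]
width: 0.0855
yaw now 85.6 pos [0.598  0.2663 0.1994] q6 -1.18 t 25.8 dp [18.14  0.39 -0.09] dr [-0.007 -0.002  0.002]
```

```bash
python3 -m creep '{"delta_pos":[[2,0.3,-0.1],[6,0.3,-0.1],[10,0.3,-0.1],[14,0.3,-0.1],[16.5,0.3,-0.1],[18,0.3,-0.1],[18.2,0.3,-0.1],[18.2,0.3,-0.1]],"dr":[[0,0,0],[0,0,0],[0,0,0],[0,0,0],[0,0,0],[0,0,0],[0,0,0],[0,0,0]]}' 
python3 -m creep '{"delta_pos":[[0,0,0],[0,0,0],[0,0,0],[0,0,0],[0,0,0],[0,0,0],[0,0,0],[0,0,0]],"dr":[[0,0,0],[0,0,0],[0,0,0],[0,0,0],[0,0,0],[0,0,0],[0,0,0],[0,0,0]]}' -1 45
python3 -m creep '{"delta_pos":[[-2,0,0],[-6,0,0],[-11,0,0],[-16,0,0],[-18,0,0],[-18,0,0],[-18,0,0]],"dr":[[0,0,0],[0,0,0],[0,0,0],[0,0,0],[0,0,0],[0,0,0],[0,0,0]]}'
python3 - <<'E'
from h import *
im=grab('top')
print('terr');disc(im,(.479,-.221),.04,.047,.065,.056)
print('white');disc(im,(.487,-.1015),.04,.092,.125,.1)
go((.5685,-.228,.20),85.8)
E
```

```text
clock: 26.6
position: [0.5975, 0.2704, 0.0181]
ee_rot: [0.706, 0.027, 0.707, -0.027]
contact_force: [-0.3, -0.9, 0.8]
width: 0.0855
clock: 27.4
position: [0.5988, 0.2714, 0.0202]
ee_rot: [0.708, 0.027, 0.706, -0.026]
contact_force: [-0.2, -1.1, 6.2]
width: 0.0534
clock: 28.1
position: [0.5969, 0.2711, 0.1974]
ee_rot: [0.706, 0.026, 0.707, -0.027]
contact_force: [-0.8, -0.2, -2.7]
width: 0.0528
terr
disc z med 0.0543 ell [ 0.4808 -0.221 ] [0.0535 0.0544] circ [ 0.4806 -0.2206] 0.0284 307
white
disc z med 0.1003 ell [ 0.4876 -0.0992] [0.0515 0.0524] circ [ 0.4876 -0.0992] 0.0267 360
yaw now 85.7 pos [0.5962 0.2708 0.1961] q6 -1.18 t 28.15 dp [ -0.3  -49.95   0.96] dr [-0.001 -0.004  0.002]
```

```bash
python3 -m creep '{"delta_pos":[[0,-50,1],[0,-50,1],[0,-50,1],[0,-50,1],[0,-50,1],[0,-50,1],[0,-50,1],[0,-50,1],[0,-50,1],[0,-50,1]],"dr":[[0,0,0],[0,0,0],[0,0,0],[0,0,0],[0,0,0],[0,0,0],[0,0,0],[0,0,0],[0,0,0],[0,0,0]]}'
python3 -m creep '{"delta_pos":[[0,0,0],[0,0,0]],"dr":[[0,0,0],[0,0,0]]}'
python3 -c "
from h import *
go((.569,-.229,.022),85.8)"
```

```text
clock: 29.15
position: [0.5686, -0.2292, 0.1954]
ee_rot: [0.705, 0.027, 0.708, -0.026]
contact_force: [0.3, -0.7, -2.3]
width: 0.0527
clock: 29.35
position: [0.5688, -0.2286, 0.1954]
ee_rot: [0.705, 0.029, 0.708, -0.026]
contact_force: [0.3, 0.5, -2.9]
width: 0.0528
yaw now 85.5 pos [ 0.5688 -0.2286  0.1954] q6 -1.99 t 29.35 dp [17.34 -0.09  0.11] dr [-0.005 -0.005 -0.003]
```

```bash
python3 -m creep '{"delta_pos":[[2,0,0],[6,0,0],[10,0,0],[13,0,0],[15.5,0,0],[16.6,0,0],[17,0,0],[17.2,0,0],[17.4,0,0],[17.4,0,0]],"dr":[[0,0,0],[0,0,0],[0,0,0],[0,0,0],[0,0,0],[0,0,0],[0,0,0],[0,0,0],[0,0,0],[0,0,0]]}'
```

```text
clock: 30.35
position: [0.5711, -0.2282, 0.0256]
ee_rot: [0.707, 0.026, 0.706, -0.027]
contact_force: [-0.6, 0.7, -1.8]
width: 0.053
```

```bash
python3 -m creep '{"delta_pos":[[0.1,0,0],[0.2,0,0],[0.3,0,0],[0.4,0,0],[0.4,0,0]],"dr":[[0,0,0],[0,0,0],[0,0,0],[0,0,0],[0,0,0]]}'
```

```text
clock: 30.85
position: [0.5706, -0.2282, 0.0222]
ee_rot: [0.707, 0.026, 0.706, -0.027]
contact_force: [-1.9, 0.9, 7.6]
width: 0.0526
```

```bash
python3 -m creep '{"delta_pos":[[0,0,0],[0,0,0],[0,0,0],[0,0,0],[0,0,0]],"dr":[[0,0,0],[0,0,0],[0,0,0],[0,0,0],[0,0,0]]}' 1; python3 -m creep '{"delta_pos":[[-2,0,0],[-6,0,0],[-11,0,0],[-16,0,0],[-18,0,0],[-18,0,0]],"dr":[[0,0,0],[0,0,0],[0,0,0],[0,0,0],[0,0,0],[0,0,0]]}'
python3 -m creep '{"delta_pos":[[0,35,0],[0,35,0],[0,35,0],[0,35,0],[0,35,0],[0,35,0],[0,35,0],[0,35,0],[0,35,0]],"dr":[[0,0,0],[0,0,0],[0,0,0],[0,0,0],[0,0,0],[0,0,0],[0,0,0],[0,0,0],[0,0,0]]}'
python3 - <<'E'
from h import *
im=grab('top','top9.png');sc=grab('scene','scene9.png')
print('blue');b=disc(im,(.57,-.228),.04,.047,.085,.06)
print('terr');t=disc(im,(.479,-.221),.04,.047,.065,.056)
print('white');w=disc(im,(.487,-.1015),.04,.092,.125,.1)
th=np.radians(-4.2);R=np.array([[np.cos(th),-np.sin(th)],[np.sin(th),np.cos(th)]]);C=np.array([.509,-.2214])
for n,p in(('b',b),('t',t),('w',w)):print(n,'board mm',((p-C)@R*1000).round(1))
print(np.linalg.norm(b-t))
cv2.imwrite('pics/end.png',np.hstack([cv2.resize(im['pixels'][140:290,90:430],None,fx=1.15,fy=1.15)[:, :391],cv2.resize(sc['pixels'][60:320,170:400],(391,172))]) if 0 else np.vstack([cv2.resize(im['pixels'][100:290,90:430],(680,380)),cv2.resize(sc['pixels'][80:200,180:450],(680,210))]))
E
```

```text
clock: 31.35
position: [0.5704, -0.228, 0.0204]
ee_rot: [0.707, 0.026, 0.707, -0.026]
contact_force: [0.2, -0.8, 0.6]
width: 0.0854
clock: 31.95
position: [0.5725, -0.2291, 0.205]
ee_rot: [0.709, 0.025, 0.704, -0.028]
contact_force: [0.1, 0.1, -0.8]
width: 0.0852
clock: 32.85
position: [0.5954, 0.1221, 0.1985]
ee_rot: [0.705, 0.025, 0.708, -0.026]
contact_force: [0.4, -0.0, -0.2]
width: 0.085
blue
disc z med 0.0631 ell [ 0.5702 -0.226 ] [0.0518 0.0542] circ [ 0.571  -0.2267] 0.0287 339
terr
disc z med 0.0543 ell [ 0.4809 -0.2208] [0.0534 0.0551] circ [ 0.4807 -0.2204] 0.0286 304
white
disc z med 0.1006 ell [ 0.4878 -0.099 ] [0.0514 0.052 ] circ [ 0.4877 -0.099 ] 0.0269 361
b board mm [61.4 -0.1]
t board mm [-28.1  -1.5]
w board mm [-30.1 120.5]
0.08946220105132147
```

View pics/end.png

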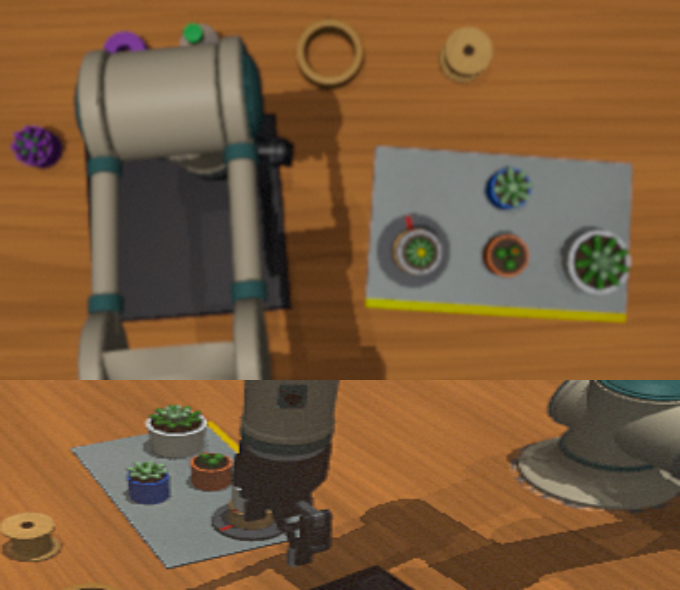

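The white pot stands over the stand at (418,250). Terracotta (507,255) and blue (510,187) are midway, and the bystanders are where they were. The heights and board coordinates are all within limits, and the arm is clear, so I'm handing in.

```bash
python3 -c "
from h import *
print(manip.get_state()['qd'].round(3));print(manip.sign_off())"
```

```text
[-0.021 -0.009 -0.006  0.001  0.001  0.001]
the job is handed in; nothing more can be done
None
```

The sample display is set up and the job is handed in, at about 33 s on the robot's clock. No verdict came back, and none of my checks failed.

Last checks, all from the cameras:
- **Riser:** it slid onto the post without resistance and met about 14 N when I pressed it home. Its axis is within about 1 mm of the stand's and its top is at z = 0.0506 m (home would put it at 0.050 m). In the last picture before the white pot went on, its red line continued the stand's. The line-angle fit in that view was off, at 12° against 9.5° measured earlier for the stand. The two lines likely ran together in the fit, and this is still well inside the 15° limit.
- **White pot:** it is centred on the riser to about 1 mm, with its rim at z = 0.100 m.
- **Terracotta pot:** it is at board (-28, -1.5) mm, about 2 mm from midway.
- **Blue pot:** it is at board (61, 0) mm, 89.5 mm behind the terracotta pot, which leaves a gap of about 35.5 mm.
- **Uprightness and bystanders:** the pots looked upright in the last picture, and the bystanders looked unmoved. I did not measure either, and the arm partly hid the spray bottle.

The wrist and top cameras disagreed by about 2 mm, which is within their stated calibration.

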